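# Slide the tall tube carrier into the reader and start it

### The arm

A 7-joint arm with a two-finger parallel gripper is mounted at the origin on the work surface. World frame = base frame: x ahead of the robot, y to its left, z up, the work surface at z = 0. Lengths are in m, angles in rad, forces in N, time in s.
With the tool pointing down it reaches from about 0.35 to 0.9 m from the base axis. Payload 8.1 kg.
Tool frame: the origin (TCP) lies between the finger pads; the fingertips stand 19 mm ahead of it and the grasp point (between the pads) is the TCP; y points along the fingers, x is the direction in which the jaws open and shut, and the axes are right-handed (so a half turn about y gives the same grasp; the last joint's range is limited). The gripper opens to 92 mm and grips with 3 to 60 N. Pads are 19 mm wide; open, the fingers measure 130 mm over their backs; the gripper's body (75 mm by 190 mm) begins 47 mm behind the grasp point.
Start: joints at [1.009, 0.434, 0.025, 1.573, -0.012, 1.134, -0.075], TCP at [0.277, -0.56, 0.246] pointing down, gripper open.
Joint ranges: [-2.62, 2.62], [-0.44, 2.09], [-1.27, 1.32], [0.08, 2.57], [-1.32, 4.46], [0.12, 2], [-2.74, 2.74]. Speed limits (rad/s): [2.22, 2.22, 3.01, 3.01, 3.14, 3.14, 3.14].

### API

Orientations are given as a rotation vector (axis times angle).
In Python, from cell import arm gives the robot as it stands.
- The arm moves only by the tool move_arm, never from a script. Its argument "series" is a list of rows, each an object of numbers: "x", "y", "z": the shift along the tool's x, y, z in cm; "rx", "ry", "rz": the turn, a rotation vector about the tool's x, y, z in rad. In form: [{"x": .., "y": .., "z": .., "rx": .., "ry": .., "rz": ..}, ...]. A call has 1 to 12 rows; each row shifts and turns the pose as measured when the row begins, along the tool's axes as they then stand; what a row does not reach is not made up. A row lasts 1/8 s, in which the tool goes at most 62.5 mm and 10.7 degrees, less where a joint would pass 70% of its speed; a pose out of reach is approached as far as the arm can. A call is refused whole if a number of a shift passes 6.25 or a number of a turn 0.188, either way. A call with a gripper value outside its range is refused whole. "jaw" is the finger opening in cm, from 0 to 9.18, set as the call begins (left out, the last holds). The fingers move at their own pace and stop on an object; "newtons" is the grip in N (left out, the last holds). Time passes only in rows, so rows that do not move let the fingers close. It gives the time, the measured TCP pose, the force and the opening at its end, in the units of the state.
- arm.observe(): the state, without advancing time (a new reading comes with each control period).
- arm.get_image(name): name is "side" or "top" or "wrist"; returns the picture (420x560x3 uint8, blue, green, red); there is no depth.
- arm.camera_params(name): a dict with "K" (3x3 intrinsics, pixels), "R" (3x3) and "t" (3): a world point X has camera coordinates R X + t; the wrist camera has in their place "tool_from_camera" (4x4, takes a point from camera to tool coordinates, whose origin is the TCP and whose axes are the tool frame's). Camera axes: x right, y down, z forward; pixel columns grow to the right and rows downward; lengths in m; the calibration is good to about 2 mm. The wrist camera is an equidistant fisheye: a pixel r from the principal point sees the ray r / f radians off the axis. A picture is of the moment at which its call begins: read the wrist's pose just before it. camera_params takes no time and is no camera call.
- arm.sign_off(): hands the job in, once; it reports no verdict.
The state is a dict: "clock": time; "joints": joint angles; "dq": joint speeds; "joint_efforts": joint torques, N m; "position": TCP position; "ee_rot": TCP orientation; "force": force on the tool from outside, world axes, zero at the start; "ft_torque": the same for the moment, N m; "width": opening from 0.0 (shut) to 1.0 (fully open).
Only numpy, scipy, OpenCV 4.12 (cv2) and the standard library are available. Lean on these libraries where they do the work, as an engineer would, in place of code of your own. Each camera call takes 0.05 s, during which the arm holds its last target.

### The job

Push the tall, heavy tube carrier across the bench into the open bay of the reader until it is fully home against the stop; push it low, near its base, so that it slides with its bottom flat on the bench and never tips or lifts. Then press the start key on top of the reader all the way down, and let it come up again. Pick nothing up, do not press the key before the carrier is home, and leave the jar, the two single tubes, the bottle and the beaker around the reader standing where they are.

Things in the scene. Friction and masses are not known exactly. Their poses are not given: they have to be found in the camera images.
- carrier: (All sizes in mm.) Tall black tube carrier: a closed box 92 deep (its x) x 130 wide (y) x 130 high, orange-capped tubes standing out of its top to 170; 0.7 to 1 kg, loose on the bench. Origin: centre of its underside. +x points roughly towards the bay (up to 0.3 rad off).
- push_point (a point): Centre of the carrier's flat upright rear face (the one away from the bay, x = -46), 22 above the bench. A push within about 40 of the bench slides the carrier; above about 75 it tips it. Friction coefficient on the bench about 0.5 to 0.7.
- dock: The reader, fixed to the bench: a bay open at its -x end and top, and behind it a white housing 150 deep (x) x 184 wide x 70 high. Origin: on the bench, where the carrier's origin lies when it is fully home; +x is the way the carrier is pushed in. The stop (front of the housing) is at x = +46. The bay has no floor: the carrier slides on the bench.
- bay_mouth (a point): On the bench, on the bay's centre line, at the outer ends of its flared guide walls, x = -80 of the reader. The walls are aluminium, 30 high, 12 thick: straight and 142 apart from x = +46 to -42, then flaring to 200 apart at the mouth. A carrier that is home stands 4 out of the straight walls.
- start_key_top (a point): Centre of the top of the round start key (diameter 32) on top of the reader's housing, at x = +136, y = 0 of the reader. It is pressed straight down.
- start_key (a joint): Travel of the start key in m: 0 up, 0.006 fully down. A spring returns it; fully down takes about 4 N.
- jar: Small jar 40 high standing on the reader's housing beside the key. Leave alone. Origin: centre of its underside.
- tube_a: Single capped tube, 32 across, 75 high, standing near the bay. Leave alone. Origin: centre of its underside.
- tube_b: Single capped tube, 32 across, 75 high, standing on the other side of the bay. Leave alone. Origin: centre of its underside.
- bottle: Bottle 60 across, 140 high. Leave alone. Origin: centre of its underside.
- beaker: Glass beaker 70 across, 85 high. Leave alone. Origin: centre of its underside.

How it is judged:
By the outcome, as a careful person would: the job done as asked, in the order asked, and still so for the second after the job is handed in, with the robot touching nothing.
It also fails if it takes over 53 s, if anything falls off the work surface, if the arm or the gripper's body presses on something with over 40 N, if the wrist force passes 120 N, or if a joint passes its speed limit or range.

## Working session

There is one attempt and no reset: what is moved stays moved. The work goes in short steps, Python scripts to look and compute and a tool call to move; the robot and the scene stay as the last step left them, time stands still between calls to the robot, and variables do not carry over. Pictures are saved under pics/ and viewed, and the job is handed in when it is done.

Besides the shell and the picture viewer there is one more tool, called after ">>>" by a JSON object that holds its "fn" and its "kwargs", one argument or row to a line. move_arm: Moves the arm, as the interface text tells. Its arguments: {"type":"object","properties":{"series":{"type":"array","items":{"type":"object","properties":{"x":{"type":"number"},"y":{"type":"number"},"z":{"type":"number"},"rx":{"type":"number"},"ry":{"type":"number"},"rz":{"type":"number"}}}},"jaw":{"type":"number"},"newtons":{"type":"number"}},"required":["series"]}

```bash
ls; mkdir -p pics; python3 - <<'E'
from cell import arm
import cv2,numpy as np
s=arm.observe();print({k:np.round(v,3).tolist() for k,v in s.items()})
for n in ("top","side"):
    cv2.imwrite(f"pics/{n}0.png",arm.get_image(n)); p=arm.camera_params(n);print(n,p)
print(arm.camera_params("wrist"))
E
```

```text
pics
{'clock': 0.0, 'joints': [1.009, 0.435, 0.025, 1.574, -0.012, 1.134, -0.075], 'dq': [-0.002, 0.001, 0.001, 0.0, -0.0, -0.0, 0.0], 'joint_efforts': [-0.001, -66.786, 0.985, -31.446, -0.061, 0.043, 0.0], 'position': [0.277, -0.56, 0.245], 'ee_rot': [-1.391, 0.866, -0.864], 'force': [-0.427, 0.626, 0.776], 'ft_torque': [-0.015, -0.034, -0.007], 'width': 0.998}
top {'K': array([[410.90530941,   0.        , 272.64236416],
       [  0.        , 410.90530941, 211.83003364],
       [  0.        ,   0.        ,   1.        ]]), 'R': array([[ 0.00716259, -0.99995208, -0.00667396],
       [-0.98603953, -0.0059523 , -0.16640496],
       [ 0.16635726,  0.00777268, -0.98603491]]), 't': array([0.11384282, 0.57726238, 1.00928237])}
side {'K': array([[417.80968957,   0.        , 280.00784006],
       [  0.        , 417.80968957, 210.65715029],
       [  0.        ,   0.        ,   1.        ]]), 'R': array([[-0.9848067 , -0.17219515, -0.02246298],
       [-0.06696126,  0.49590345, -0.8657921 ],
       [ 0.16022468, -0.85113371, -0.49989945]]), 't': array([0.56871347, 0.05128306, 0.95799261])}
{'K': array([[325.1922621,   0.       , 279.9702611],
       [  0.       , 325.1922621, 209.6458474],
       [  0.       ,   0.       ,   1.       ]]), 'tool_from_camera': array([[ 9.99999823e-01,  5.00473637e-04, -3.21294420e-04,
         5.33875608e-04],
       [ 4.33991635e-04, -2.44697600e-01,  9.69599348e-01,
        -1.40338050e-01],
       [ 4.06638939e-04, -9.69599316e-01, -2.44697774e-01,
         6.62189352e-02],
       [ 0.00000000e+00,  0.00000000e+00,  0.00000000e+00,
         1.00000000e+00]])}
```

View pics/top0.png

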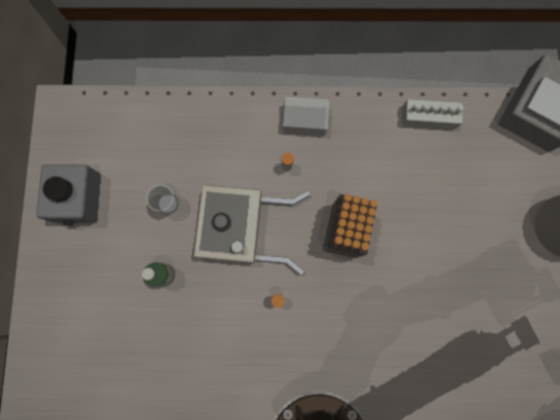

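View pics/side0.png

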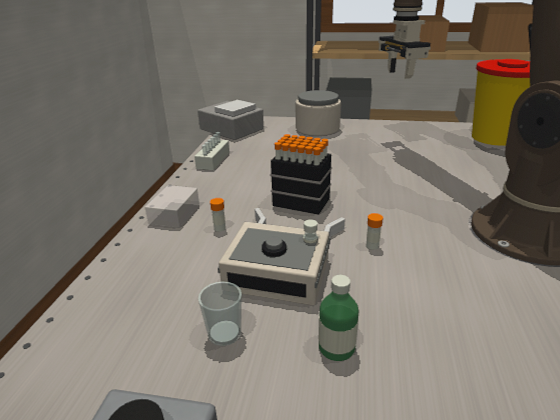

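```bash
cat > h.py <<'E'
import numpy as np,cv2
from cell import arm
def ray(n,uv,z):
    p=arm.camera_params(n);K,R,t=p["K"],p["R"],p["t"]
    d=R.T@np.linalg.solve(K,[uv[0],uv[1],1.]);c=-R.T@t
    return c+d*(z-c[2])/d[2]
def proj(n,X):
    p=arm.camera_params(n);q=p["K"]@(p["R"]@np.asarray(X,float)+p["t"]);return q[:2]/q[2]
E
python3 - <<'E'
from h import *
im=cv2.imread("pics/top0.png")
c=im[150:310,180:400];cv2.imwrite("pics/topz.png",cv2.resize(c,(770,560),interpolation=cv2.INTER_CUBIC))
hsv=cv2.cvtColor(im,cv2.COLOR_BGR2HSV)
m=cv2.inRange(hsv,(3,150,120),(20,255,255))
n,l,st,ce=cv2.connectedComponentsWithStats(m)
for i in range(1,n): print(st[i],ce[i].round(1))
mm=m.copy();mm[:,:325]=0;mm[300:]=0;mm[:,390:]=0;mm[:180]=0
pts=np.argwhere(mm)[:,::-1].astype(np.float32)
W=np.array([ray("top",p,.17)[:2] for p in pts],np.float32)
r=cv2.minAreaRect(W);print("caps rect",r)
E
```

```text
[283 154  10  10  88] [287.5 158.5]
[345 195   6   6  29] [347.4 197.7]
[353 197   7   6  28] [356.  199.7]
[362 199   7   6  29] [364.6 201.8]
[370 201   6   6  25] [372.9 203.7]
[343 202   7   8  39] [345.8 205.6]
[351 204   7   8  38] [354.3 207.6]
[360 206   7   8  40] [363.1 209.5]
[369 208   6   8  33] [371.5 211.6]
[341 211   7   7  39] [343.8 214.2]
[350 213   7   7  39] [352.7 216.1]
[358 215   7   7  39] [361.1 217.9]
[367 217   6   7  33] [369.6 220.1]
[339 219   7   8  40] [342.1 222.5]
[348 221   7   7  39] [351.  224.4]
[356 223   8   7  37] [359.5 226.3]
[365 225   6   8  34] [367.6 228.4]
[337 228   7   7  39] [340.2 231. ]
[346 230   7   7  39] [349.1 232.9]
[355 232   7   7  40] [357.8 235.1]
[363 234   7   7  33] [366.1 237.1]
[336 236   7   7  38] [338.5 239.3]
[344 238   7   8  40] [347.2 241.6]
[353 240   7   8  42] [356.  243.7]
[362 243   6   7  34] [364.5 245.9]
[272 295  11  12  92] [277.4 300.4]
caps rect ((0.5345129370689392, -0.07118819653987885), (0.07365747541189194, 0.11274280399084091), 76.71096801757812)
```

View pics/topz.png

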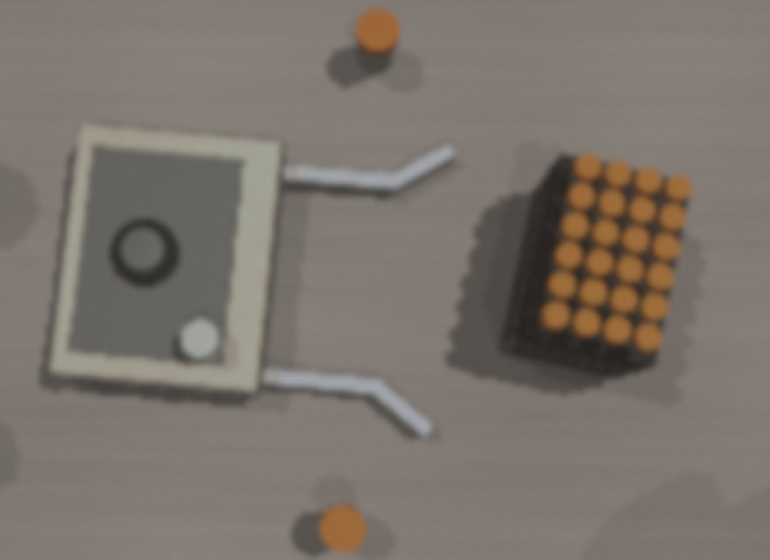

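```bash
python3 - <<'E'
from h import *
im=cv2.imread("pics/top0.png");hsv=cv2.cvtColor(im,cv2.COLOR_BGR2HSV)
m=cv2.inRange(hsv,(3,150,120),(20,255,255))
n,l,st,ce=cv2.connectedComponentsWithStats(m)
C=[ce[i] for i in range(1,n) if 330<ce[i][0]<380]
W=np.array([ray("top",c,.17)[:2] for c in C]);c0=W.mean(0)
G=W.reshape(6,4,2); dx=(G[:,0]-G[:,3]).mean(0); dy=(G[0]-G[5]).mean(0)
print("carrier",c0,"x dir (toward bay)",dx,np.linalg.norm(dx)/3,"ang",np.degrees(np.arctan2(dx[1],dx[0])),"rows",dy,np.linalg.norm(dy)/5,np.degrees(np.arctan2(dy[1],dy[0])))
# housing
zc=lambda u,v:(180+u/3.5-.36,150+v/3.5-.36)
P=np.array([ray("top",zc(*q),.07)[:2] for q in [(83,127),(282,143),(258,392),(50,373)]])
print(P); f=np.roll(P,-1,0)-P;print(np.linalg.norm(f,axis=1),np.degrees(np.arctan2(f[:,1],f[:,0])))
print("housing c",P.mean(0));fr=(P[1]+P[2])/2;bk=(P[0]+P[3])/2;d=(fr-bk)
a=-d/np.linalg.norm(d);print("front",fr,"axis",a)
w=P[1]-P[2];w/=np.linalg.norm(w);a2=np.array([-w[1],w[0]]);print("a from width",a2,np.degrees(np.arctan2(a2[1],a2[0])))
print("dock origin",P.mean(0)-a*(.046+.075),"key",ray("top",zc(145,252),.08))
for q in [(287,173),(393,183),(452,152),(268,377),(376,385),(428,430)]: print("wall",ray("top",zc(*q),.03))
for n_,z,u in [("tubeA",.075,(287.5,158.5)),("tubeB",.075,(277.4,300.4)),("jar",.11,zc(200,338))]: print(n_,ray("top",u,z))
# side img
im=cv2.imread("pics/side0.png");cv2.imwrite("pics/sidez.png",cv2.resize(im[120:300,180:400],(770,630),interpolation=cv2.INTER_CUBIC)[:600])
E
```

```text
carrier [ 0.53542383 -0.07202919] x dir (toward bay) [0.01359405 0.05777281] 0.019783539433463684 ang 76.75905772807734 rows [ 0.09586216 -0.02213281] 0.019676803362523355 -13.000730282385108
[[0.63889934 0.29482398]
 [0.62778588 0.14951929]
 [0.44772472 0.16428278]
 [0.46009518 0.31193775]]
[0.14572907 0.18066539 0.14817226 0.17962129] [-94.3736842  175.31271601  85.2109731   -5.4672615 ]
housing c [0.54362628 0.23014095]
front [0.5377553  0.15690103] axis [0.0799046  0.99680252]
a from width [0.08171732 0.99665555] 85.31271600731687
dock origin [0.53395783 0.10952785] key [0.54568061 0.24563945 0.08      ]
wall [0.61359323 0.14704074 0.03      ]
wall [0.60639397 0.06725421 0.03      ]
wall [0.63046532 0.02275114 0.03      ]
wall [0.4605851  0.15923807 0.03      ]
wall [0.4552754  0.07983085 0.03      ]
wall [0.42284516 0.04181821 0.03      ]
tubeA [0.71105739 0.08031949 0.075     ]
tubeB [0.35461201 0.10436515 0.075     ]
jar [0.48226814 0.20232544 0.11      ]
```

View pics/sidez.png

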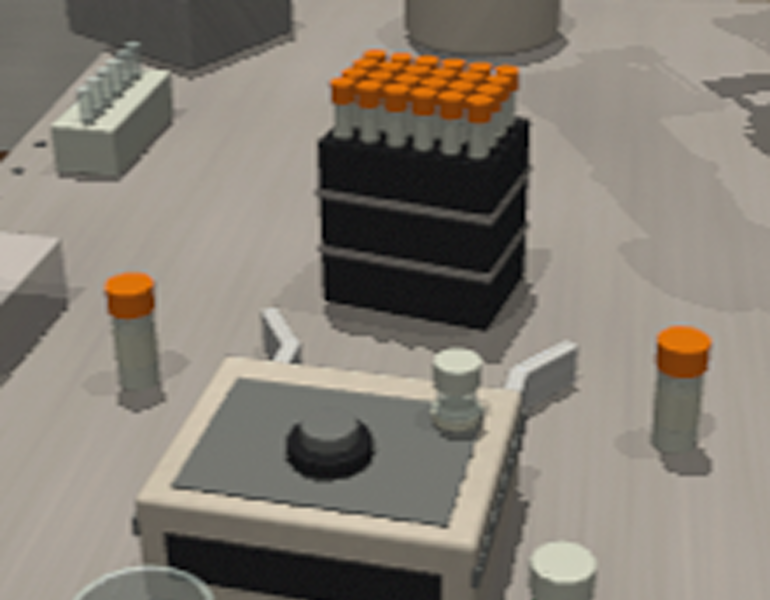

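```bash
cat >> h.py <<'E'
from scipy.spatial.transform import Rotation as Ro
def goalR(yaw,th):
    h=np.array([np.cos(yaw),np.sin(yaw),0]);u=np.array([0,0,1.])
    y=np.cos(th)*h-np.sin(th)*u;z=np.sin(th)*h+np.cos(th)*u
    return Ro.from_matrix(np.c_[np.cross(y,z),y,z])
def togo(tip,yaw,th):
    "tip: wanted fingertip-centre point; prints shift (cm, tool axes) and turn"
    s=arm.observe();R=Ro.from_rotvec(s["ee_rot"]);G=goalR(np.radians(yaw),np.radians(th))
    tcp=np.array(tip)-.019*G.as_matrix()[:,1]
    p=np.array(s["position"])
    print("clock",round(s["clock"],2),"tcp",p.round(4),"tip",(p+.019*R.as_matrix()[:,1]).round(4),"F",np.round(s["force"],1))
    print("q",np.round(s["joints"],2))
    print("world d",(tcp-p).round(4),"tool shift cm",(100*R.inv().apply(tcp-p)).round(2),"turn",(R.inv()*G).as_rotvec().round(3))
    y=R.as_matrix()[:,1];print("yaw,th now",np.degrees([np.arctan2(y[1],y[0]),np.arcsin(-y[2])]).round(2))
def tri(a,b):
    L=[]
    for n,uv in (("top",a),("side",b)):
        p=arm.camera_params(n);P=p["K"]@np.c_[p["R"],p["t"]];L.append((P,np.array(uv,float)))
    X=cv2.triangulatePoints(L[0][0],L[1][0],L[0][1],L[1][1])[:,0];return X[:3]/X[3]
E
python3 - <<'E'
from h import *
s=arm.observe();print(Ro.from_rotvec(s["ee_rot"]).as_matrix().round(3))
zt=lambda u,v:(180+u/3.5-.36,150+v/3.5-.36);zs=lambda u,v:(180+u/3.5-.36,120+v/3.5-.36)
print("key top",tri(zt(145,252),zs(331,428)))
for q in [(325,302),(487,327),(523,280)]: print("carrier foot",ray("side",zs(*q),0)[:2])
yaw=np.radians(76.9);h=np.array([np.cos(yaw),np.sin(yaw)]);l=np.array([-h[1],h[0]]);c=np.array([.535,-.072])
print([ (c+.046*a*h+.065*b*l).round(3) for a,b in((1,-1),(1,1),(-1,1),(-1,-1))])
togo([.535-.12*.227,-.072-.12*.974,.10],76.9,40)
E
```

```text
[[ 0.443 -0.001  0.897]
 [-0.897  0.001  0.443]
 [-0.001 -1.    -0.   ]]
key top [0.54415992 0.24443938 0.08867161]
carrier foot [ 0.60562442 -0.04663554]
carrier foot [ 0.48238328 -0.02597133]
carrier foot [ 0.46181001 -0.10047718]
[array([ 0.609, -0.042]), array([ 0.482, -0.012]), array([ 0.461, -0.102]), array([ 0.588, -0.132])]
clock 0.1 tcp [ 0.2766 -0.56    0.2451] tip [ 0.2766 -0.56    0.2261] F [-0.5  0.6 -0.5]
q [ 1.01  0.44  0.02  1.57 -0.01  1.13 -0.08]
world d [ 0.2279  0.357  -0.1328] tool shift cm [-21.9   13.31  36.24] turn [ 0.813 -0.826  0.384]
yaw,th now [121.88  89.92]
```

>>> {"fn": "move_arm", "kwargs": {
  "series": [
    {"rx":0.116,"ry":-0.118,"rz":0.055,"z":3},
    {"rx":0.116,"ry":-0.118,"rz":0.055,"z":3},
    {"rx":0.116,"ry":-0.118,"rz":0.055,"z":3},
    {"rx":0.116,"ry":-0.118,"rz":0.055,"z":3},
    {"rx":0.116,"ry":-0.118,"rz":0.055},
    {"rx":0.116,"ry":-0.118,"rz":0.055},
    {"rx":0.116,"ry":-0.118,"rz":0.055}
  ]
}}

```text
invalid input
```

```bash
python3 - <<'E'
from h import *
togo([.535-.12*.227,-.072-.12*.974,.10],76.9,40)
E
```

```text
clock 0.1 tcp [ 0.2766 -0.56    0.2451] tip [ 0.2766 -0.56    0.2261] F [-0.5  0.6 -0.5]
q [ 1.01  0.44  0.02  1.57 -0.01  1.13 -0.08]
world d [ 0.2279  0.357  -0.1328] tool shift cm [-21.9   13.31  36.24] turn [ 0.813 -0.826  0.384]
yaw,th now [121.88  89.92]
```

>>> {"fn": "move_arm", "kwargs": {
  "series": [
    {"x":0,"y":0,"z":3,"rx":0.116,"ry":-0.118,"rz":0.055},
    {"x":0,"y":0,"z":3,"rx":0.116,"ry":-0.118,"rz":0.055},
    {"x":0,"y":0,"z":3,"rx":0.116,"ry":-0.118,"rz":0.055},
    {"x":0,"y":0,"z":3,"rx":0.116,"ry":-0.118,"rz":0.055},
    {"x":0,"y":0,"z":0,"rx":0.116,"ry":-0.118,"rz":0.055},
    {"x":0,"y":0,"z":0,"rx":0.116,"ry":-0.118,"rz":0.055},
    {"x":0,"y":0,"z":0,"rx":0.116,"ry":-0.118,"rz":0.055}
  ]
}}

```text
clock: 0.98
position: [0.3727, -0.4877, 0.2693]
ee_rot: [-0.672, 0.053, -0.198]
force: [0.8, 1.0, -0.2]
width: 0.998
```

```bash
python3 - <<'E'
from h import *
togo([.535-.12*.227,-.072-.12*.974,.10],76.9,40)
E
```

```text
clock 0.97 tcp [ 0.3727 -0.4877  0.2693] tip [ 0.3759 -0.4732  0.2574] F [ 0.8  1.  -0.2]
q [ 1.26  0.87 -0.34  1.07 -0.38  1.87  0.77]
world d [ 0.1317  0.2846 -0.157 ] tool shift cm [ 7.01 33.72  6.66] turn [-0.025  0.029 -0.013]
yaw,th now [77.85 38.56]
```

>>> {"fn": "move_arm", "kwargs": {
  "series": [
    {"x":0.9,"y":4.2,"z":0.8,"rx":0,"ry":0,"rz":0},
    {"x":0.9,"y":4.2,"z":0.8,"rx":0,"ry":0,"rz":0},
    {"x":0.9,"y":4.2,"z":0.8,"rx":0,"ry":0,"rz":0},
    {"x":0.9,"y":4.2,"z":0.8,"rx":0,"ry":0,"rz":0},
    {"x":0.9,"y":4.2,"z":0.8,"rx":0,"ry":0,"rz":0},
    {"x":0.9,"y":4.2,"z":0.8,"rx":0,"ry":0,"rz":0},
    {"x":0.9,"y":4.2,"z":0.8,"rx":0,"ry":0,"rz":0}
  ]
}}

```text
clock: 1.85
position: [0.4897, -0.2382, 0.1192]
ee_rot: [-0.665, 0.062, -0.203]
force: [-0.6, -0.6, 0.1]
width: 1.001
```

```bash
python3 - <<'E'
from h import *
togo([.535-.12*.227,-.072-.12*.974,.016],76.9,40)
for n in("side","wrist"): cv2.imwrite(f"pics/{n}1.png",arm.get_image(n))
E
```

```text
clock 1.85 tcp [ 0.4897 -0.2382  0.1192] tip [ 0.4929 -0.2236  0.1075] F [-0.6 -0.6  0.1]
q [ 1.06  0.83 -0.44  1.64 -0.49  1.23  0.77]
world d [ 0.0147  0.0352 -0.091 ] tool shift cm [ 0.65  8.57 -4.84] turn [-0.032  0.019 -0.011]
yaw,th now [77.74 38.19]
```

View pics/side1.png

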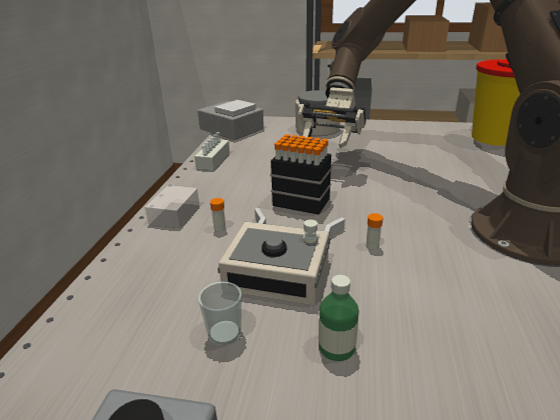

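View pics/wrist1.png

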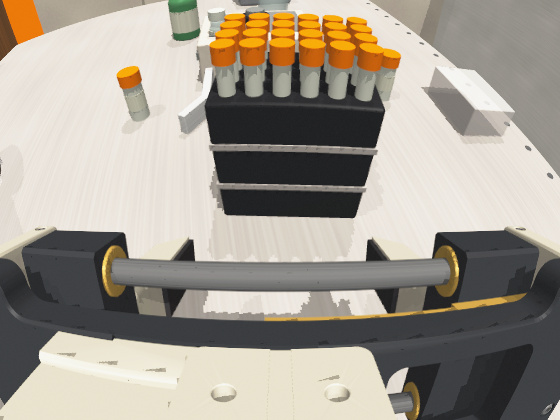

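>>> {"fn": "move_arm", "kwargs": {
  "series": [
    {"x":0.2,"y":2.9,"z":-1.6,"rx":-0.03,"ry":0.02,"rz":-0.01},
    {"x":0.2,"y":2.9,"z":-1.6,"rx":0,"ry":0,"rz":0},
    {"x":0.2,"y":2.4,"z":-1.4,"rx":0,"ry":0,"rz":0},
    {"x":0,"y":0,"z":0,"rx":0,"ry":0,"rz":0}
  ]
}}

```text
clock: 2.45
position: [0.5029, -0.2016, 0.0288]
ee_rot: [-0.69, 0.082, -0.212]
force: [-0.3, 0.2, 0.6]
width: 1.001
```

```bash
python3 - <<'E'
from h import *
togo([.535-.062*.227,-.072-.062*.974,.016],76.9,40)
E
```

```text
clock 2.45 tcp [ 0.5029 -0.2016  0.0288] tip [ 0.5061 -0.1873  0.0166] F [-0.3  0.2  0.6]
q [ 1.01  0.93 -0.43  1.72 -0.5   1.03  0.81]
world d [ 0.0147  0.055  -0.0006] tool shift cm [0.22 4.41 3.59] turn [-0.004 -0.    -0.007]
yaw,th now [77.45 39.75]
```

>>> {"fn": "move_arm", "kwargs": {
  "series": [
    {"x":0.1,"y":1.5,"z":1.2,"rx":0,"ry":0,"rz":-0.007},
    {"x":0.1,"y":1.5,"z":1.2,"rx":0,"ry":0,"rz":0},
    {"x":0,"y":1.1,"z":0.9,"rx":0,"ry":0,"rz":0},
    {"x":0,"y":0.3,"z":0.25,"rx":0,"ry":0,"rz":0}
  ]
}}

```text
clock: 2.95
position: [0.519, -0.1483, 0.0301]
ee_rot: [-0.693, 0.078, -0.223]
force: [0.0, -0.1, 0.2]
width: 0.998
```

```bash
python3 - <<'E'
from h import *
togo([.535-.052*.227,-.072-.052*.974,.016],76.9,40)
cv2.imwrite("pics/top2.png",arm.get_image("top"))
cv2.imwrite("pics/w2.png",arm.get_image("wrist"))
im=cv2.imread("pics/top2.png");cv2.imwrite("pics/top2z.png",cv2.resize(im[150:310,180:400],(770,560),interpolation=cv2.INTER_CUBIC))
E
```

```text
clock 2.95 tcp [ 0.519  -0.1483  0.0301] tip [ 0.5224 -0.1342  0.0179] F [ 0.  -0.1  0.2]
q [ 0.96  0.91 -0.47  1.79 -0.55  0.93  0.79]
world d [ 0.0008  0.0115 -0.0019] tool shift cm [-0.18  1.    0.58] turn [-0.002 -0.     0.004]
yaw,th now [76.62 39.87]
```

View pics/w2.png

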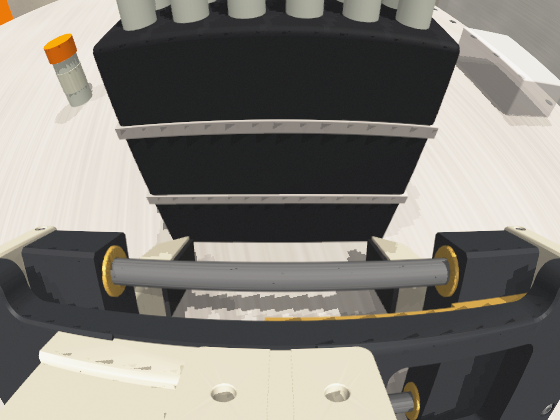

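View pics/top2z.png

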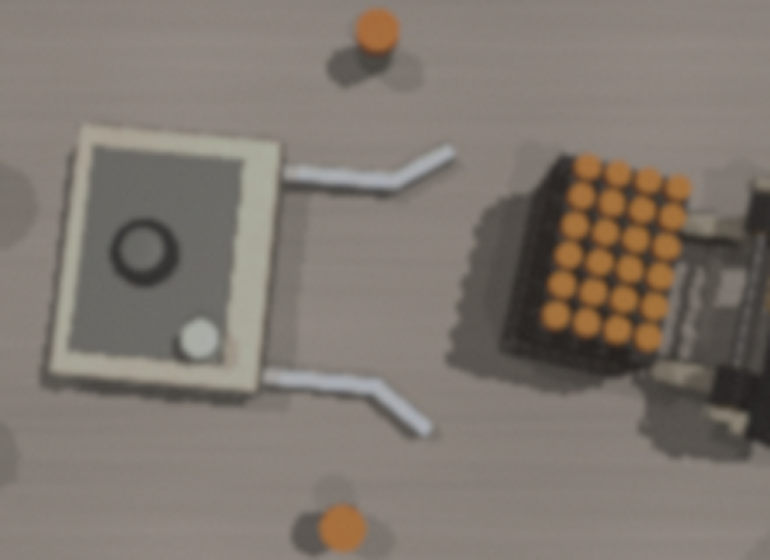

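>>> {"fn": "move_arm", "kwargs": {
  "series": [
    {"x":0,"y":0.45,"z":0.2,"rx":0,"ry":0,"rz":0.004},
    {"x":0,"y":0.3,"z":0.22,"rx":0,"ry":0,"rz":0},
    {"x":0.4,"y":0.33,"z":0.26,"rx":0,"ry":-0.038,"rz":0.046},
    {"x":0.4,"y":0.33,"z":0.26,"rx":0,"ry":-0.038,"rz":0.046},
    {"x":0.4,"y":0.33,"z":0.26,"rx":0,"ry":-0.038,"rz":0.046}
  ]
}}

```text
clock: 3.68
position: [0.5343, -0.1344, 0.0267]
ee_rot: [-0.7, 0.021, -0.048]
force: [-1.2, -2.9, 3.4]
width: 0.999
```

```bash
cat >> h.py <<'E'
DO=np.array([.5340,.1095]);DY=np.radians(85.4)
def carrier(tag):
    im=arm.get_image("top");cv2.imwrite(f"pics/{tag}.png",im);cv2.imwrite(f"pics/{tag}z.png",cv2.resize(im[150:310,180:400],(770,560),interpolation=cv2.INTER_CUBIC))
    hsv=cv2.cvtColor(im,cv2.COLOR_BGR2HSV);m=cv2.inRange(hsv,(3,150,120),(20,255,255))
    n,l,st,ce=cv2.connectedComponentsWithStats(m)
    C=np.array([ray("top",ce[i],.17)[:2] for i in range(1,n) if 15<st[i][4]<60])
    c=C.mean(0);u,sv,vt=np.linalg.svd(C-c);w=vt[0];yaw=np.arctan2(w[1],w[0])+np.pi/2
    yaw=(yaw+np.pi/2)%np.pi-np.pi/2
    if yaw<0: yaw+=np.pi
    d=c-DO;h=np.array([np.cos(DY),np.sin(DY)]);l=np.array([-h[1],h[0]])
    print(len(C),"carrier world",c.round(4),"yaw",np.degrees(yaw).round(1),"| dock frame mm",(1e3*d@h).round(1),(1e3*d@l).round(1),"rel yaw",np.degrees(yaw-DY).round(1))
    s=arm.observe();R=Ro.from_rotvec(s["ee_rot"]).as_matrix();tip=np.array(s["position"])+.019*R[:,1]
    d=tip[:2]-DO;e=tip[:2]-c;ch=np.array([np.cos(yaw),np.sin(yaw)])
    print("clock",round(s["clock"],2),"tip dock",(1e3*d@h).round(1),(1e3*d@l).round(1),"z",tip[2].round(4),"tip in carrier",(1e3*e@ch).round(1),(1e3*e@[-ch[1],ch[0]]).round(1),"tool yaw rel dock",np.degrees(np.arctan2(R[1,1],R[0,1])-DY).round(1),"th",np.degrees(np.arcsin(-R[2,1])).round(1),"F",np.round(s["force"],1),"q",np.round(s["joints"],2))
E
python3 -c "
from h import *
carrier('t3')"
```

```text
14 carrier world [ 0.5133 -0.0638] yaw 10.5 | dock frame mm -174.4 6.7 rel yaw -74.9
clock 3.73 tip dock -227.3 -20.7 z 0.0147 tip in carrier 12.7 -58.2 tool yaw rel dock 1.9 th 40.1 F [ 1.1 -1.4 -0.8] q [ 0.86  0.95 -0.46  1.67 -0.45  1.06  0.78]
```

View pics/t3z.png

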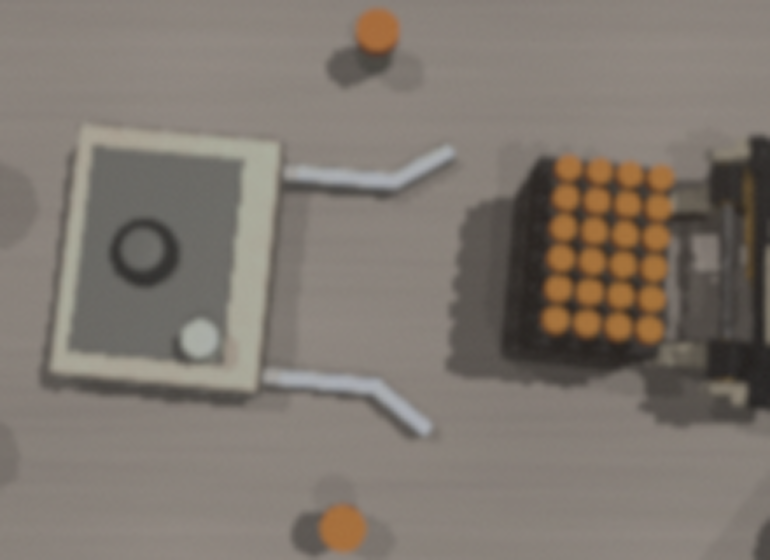

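```bash
python3 - <<'E'
s=open('h.py').read()
a=s.index("    n,l,st,ce=cv2.connected");b=s.index("    if yaw<0")
s=s[:a]+'''    m[:172]=0;m[290:]=0;m[:,395:]=0
    pts=np.argwhere(m)[:,::-1];C=np.array([ray("top",p,.17)[:2] for p in pts],np.float32)
    r=cv2.minAreaRect(C);B=cv2.boxPoints(r);c=B.mean(0).astype(float);e0,e1=B[1]-B[0],B[2]-B[1]
    print("rect",np.round(r[1],3));w=e0 if np.linalg.norm(e0)>np.linalg.norm(e1) else e1
    yaw=np.arctan2(w[1],w[0])+np.pi/2
    yaw=yaw%np.pi
'''+s[b:]
s=s.replace('def carrier(tag):\n    im=arm.get_image("top")','def carrier(tag,old=None):\n    im=arm.get_image("top") if old is None else cv2.imread(old)')
open('h.py','w').write(s)
E
python3 -c "
from h import *
carrier('x0','pics/top2.png')
carrier('t3','pics/t3.png')"
```

```text
rect [0.075 0.113]
945 carrier world [ 0.5344 -0.0717] yaw 76.6 | dock frame mm -180.6 -14.9 rel yaw -8.8
clock 3.73 tip dock -227.3 -20.7 z 0.0147 tip in carrier -45.2 -12.9 tool yaw rel dock 1.9 th 40.1 F [ 1.1 -1.4 -0.8] q [ 0.86  0.95 -0.46  1.67 -0.45  1.06  0.78]
rect [0.074 0.113]
961 carrier world [ 0.5366 -0.0656] yaw 84.4 | dock frame mm -174.3 -16.6 rel yaw -1.0
clock 3.73 tip dock -227.3 -20.7 z 0.0147 tip in carrier -52.9 -5.0 tool yaw rel dock 1.9 th 40.1 F [ 1.1 -1.4 -0.8] q [ 0.86  0.95 -0.46  1.67 -0.45  1.06  0.78]
```

>>> {"fn": "move_arm", "kwargs": {
  "series": [
    {"x":0.4,"y":0.35,"z":0.29,"rx":0,"ry":-0.038,"rz":0.046},
    {"x":0.4,"y":0.35,"z":0.29,"rx":0,"ry":-0.038,"rz":0.046},
    {"x":0.4,"y":0.35,"z":0.29,"rx":0,"ry":-0.038,"rz":0.046},
    {"x":0.4,"y":0.35,"z":0.29,"rx":0,"ry":-0.038,"rz":0.046},
    {"x":0,"y":0.5,"z":0.42,"rx":0,"ry":0,"rz":0},
    {"x":0,"y":0.5,"z":0.42,"rx":0,"ry":0,"rz":0}
  ]
}}

```text
clock: 4.47
position: [0.5509, -0.108, 0.0255]
ee_rot: [-0.706, -0.063, 0.176]
force: [0.5, -7.6, 5.2]
width: 1.003
```

```bash
python3 -c "
from h import *
carrier('t4')"
```

```text
rect [0.113 0.075]
972 carrier world [ 0.5348 -0.0441] yaw 100.4 | dock frame mm -153.1 -13.1 rel yaw 15.0
clock 4.53 tip dock -200.5 -30.2 z 0.0134 tip in carrier -50.2 -4.2 tool yaw rel dock 15.2 th 40.5 F [ 0.9 -4.9  0.7] q [ 0.75  0.99 -0.45  1.54 -0.35  1.2   0.78]
```

>>> {"fn": "move_arm", "kwargs": {
  "series": [
    {"x":0,"y":0.42,"z":0.4,"rx":0,"ry":0,"rz":0},
    {"x":0,"y":0.42,"z":0.4,"rx":0,"ry":0,"rz":0},
    {"x":0,"y":0.42,"z":0.37,"rx":0,"ry":0,"rz":0},
    {"x":0,"y":0.42,"z":0.37,"rx":0,"ry":0,"rz":0},
    {"x":0,"y":0.42,"z":0.37,"rx":0,"ry":0,"rz":0},
    {"x":0,"y":0.42,"z":0.37,"rx":0,"ry":0,"rz":0},
    {"x":0,"y":0.42,"z":0.37,"rx":0,"ry":0,"rz":0}
  ]
}}

```text
clock: 5.4
position: [0.5439, -0.0773, 0.0258]
ee_rot: [-0.718, -0.057, 0.153]
force: [1.9, -7.1, 4.4]
width: 1.0
```

```bash
python3 -c "
from h import *
carrier('t5')"
```

```text
rect [0.113 0.075]
968 carrier world [ 0.5291 -0.0128] yaw 98.5 | dock frame mm -122.3 -4.9 rel yaw 13.1
clock 5.45 tip dock -170.8 -21.1 z 0.0134 tip in carrier -50.9 -4.8 tool yaw rel dock 13.8 th 41.2 F [ 2.5 -4.8  2.5] q [ 0.73  0.97 -0.47  1.62 -0.37  1.11  0.77]
```

View pics/t5z.png

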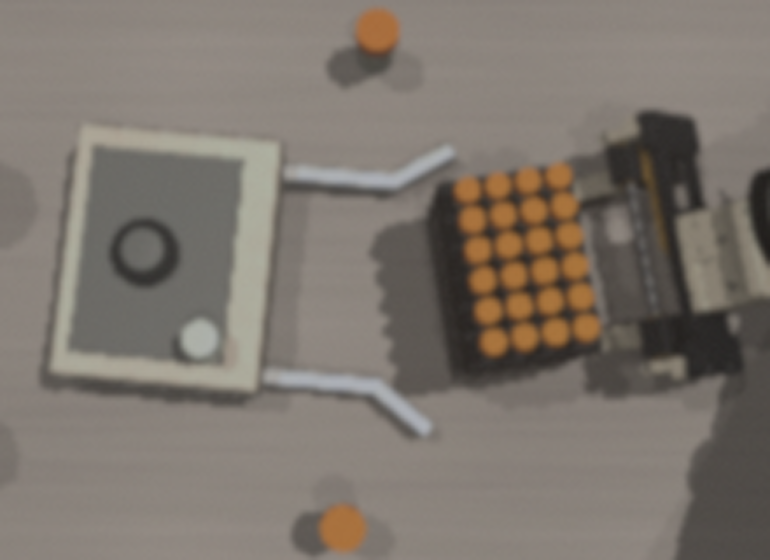

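>>> {"fn": "move_arm", "kwargs": {
  "series": [
    {"x":0,"y":0.45,"z":0.42,"rx":0,"ry":0,"rz":0},
    {"x":0,"y":0.45,"z":0.42,"rx":-0.01,"ry":0,"rz":0},
    {"x":0,"y":0.45,"z":0.42,"rx":-0.01,"ry":0,"rz":0},
    {"x":-0.4,"y":0.35,"z":0.32,"rx":0,"ry":0.038,"rz":-0.046},
    {"x":-0.4,"y":0.35,"z":0.32,"rx":0,"ry":0.038,"rz":-0.046},
    {"x":-0.4,"y":0.35,"z":0.32,"rx":0,"ry":0.038,"rz":-0.046}
  ]
}}

```text
clock: 6.2
position: [0.5278, -0.0519, 0.0259]
ee_rot: [-0.748, 0.006, -0.043]
force: [0.5, -4.9, 3.0]
width: 0.998
```

```bash
python3 -c "
from h import *
carrier('t6')"
```

```text
rect [0.074 0.114]
999 carrier world [0.5266 0.015 ] yaw 89.0 | dock frame mm -94.8 -0.2 rel yaw 3.6
clock 6.25 tip dock -147.2 -4.6 z 0.0127 tip in carrier -52.6 -1.1 tool yaw rel dock 1.6 th 42.8 F [-1.8 -1.1 -1. ] q [ 0.8   0.89 -0.51  1.83 -0.5   0.87  0.76]
```

View pics/t6z.png

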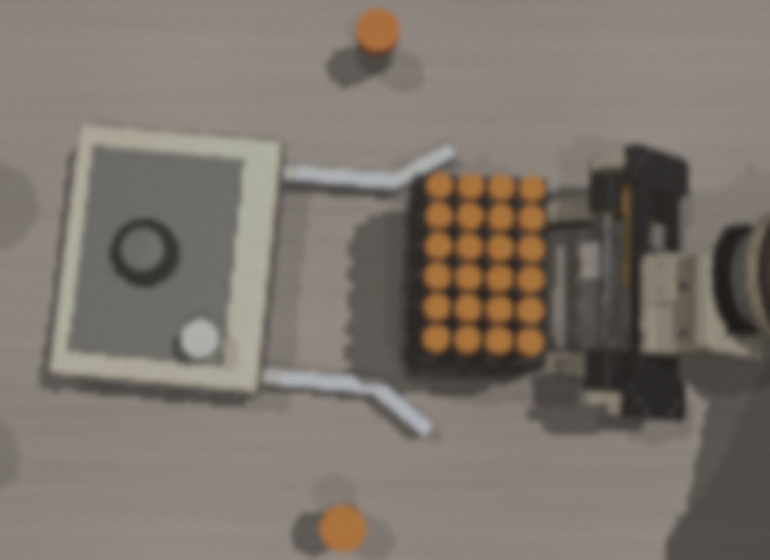

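>>> {"fn": "move_arm", "kwargs": {
  "series": [
    {"x":-0.4,"y":0.35,"z":0.5,"rx":0.02,"ry":0.03,"rz":-0.037},
    {"x":-0.2,"y":0.33,"z":0.45,"rx":0.02,"ry":0.004,"rz":-0.005},
    {"x":0,"y":0.4,"z":0.45,"rx":0,"ry":0,"rz":0},
    {"x":0,"y":0.4,"z":0.4,"rx":0,"ry":0,"rz":0},
    {"x":0,"y":0.4,"z":0.4,"rx":0,"ry":0,"rz":0}
  ]
}}

```text
clock: 6.88
position: [0.522, -0.024, 0.0282]
ee_rot: [-0.709, 0.026, -0.101]
force: [-0.7, -2.2, -1.8]
width: 1.001
```

```bash
python3 -c "
from h import *
carrier('t7')"
```

```text
rect [0.075 0.113]
1009 carrier world [0.5268 0.0415] yaw 83.7 | dock frame mm -68.4 1.7 rel yaw -1.7
clock 6.92 tip dock -118.4 1.0 z 0.0162 tip in carrier -50.0 -2.2 tool yaw rel dock -1.6 th 40.6 F [-0.1 -1.3 -0.5] q [ 0.82  0.9  -0.56  1.9  -0.57  0.79  0.77]
```

View pics/t7z.png

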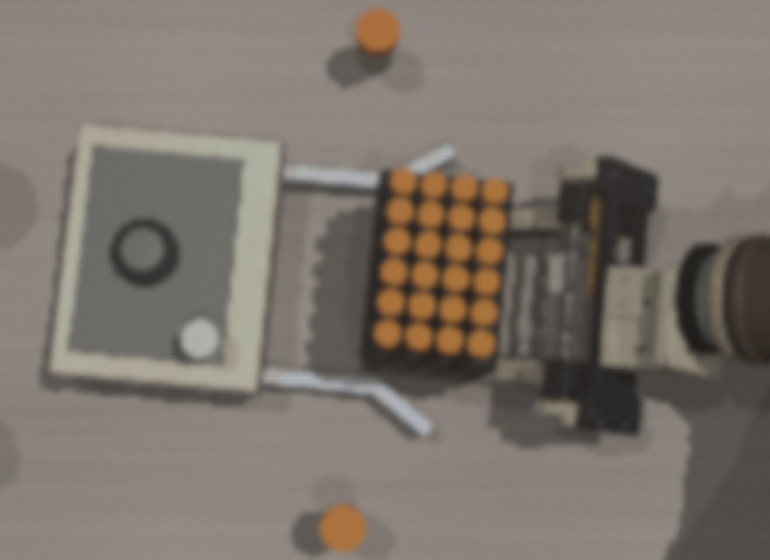

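>>> {"fn": "move_arm", "kwargs": {
  "series": [
    {"x":0.1,"y":0.4,"z":0.35,"rx":0,"ry":-0.018,"rz":0.021},
    {"x":0,"y":0.4,"z":0.35,"rx":0,"ry":0,"rz":0},
    {"x":0,"y":0.4,"z":0.37,"rx":0,"ry":0,"rz":0},
    {"x":0,"y":0.4,"z":0.37,"rx":0,"ry":0,"rz":0},
    {"x":0,"y":0.4,"z":0.37,"rx":0,"ry":0,"rz":0}
  ]
}}

```text
clock: 7.55
position: [0.5255, 0.0057, 0.0293]
ee_rot: [-0.71, 0.015, -0.071]
force: [-0.2, -3.7, -2.3]
width: 1.005
```

```bash
python3 -c "
from h import *
carrier('t8')"
```

```text
rect [0.075 0.113]
1022 carrier world [0.528  0.0719] yaw 86.1 | dock frame mm -38.0 2.9 rel yaw 0.7
clock 7.6 tip dock -88.6 0.4 z 0.0173 tip in carrier -50.7 -1.9 tool yaw rel dock 0.1 th 40.6 F [-0.4 -1.7 -2.4] q [ 0.78  0.9  -0.57  1.91 -0.58  0.76  0.76]
```

>>> {"fn": "move_arm", "kwargs": {
  "series": [
    {"x":0,"y":0.42,"z":0.33,"rx":0,"ry":0,"rz":0},
    {"x":0,"y":0.42,"z":0.33,"rx":0,"ry":0,"rz":0},
    {"x":0,"y":0.42,"z":0.33,"rx":0,"ry":0,"rz":0},
    {"x":0,"y":0.42,"z":0.33,"rx":0,"ry":0,"rz":0},
    {"x":0,"y":0.3,"z":0.25,"rx":0,"ry":0,"rz":0}
  ]
}}

```text
clock: 8.22
position: [0.5278, 0.0325, 0.0293]
ee_rot: [-0.709, 0.014, -0.072]
force: [-0.7, -5.0, 0.5]
width: 0.997
```

```bash
python3 -c "
from h import *
carrier('t9')"
```

```text
rect [0.075 0.113]
1019 carrier world [0.5304 0.0982] yaw 86.0 | dock frame mm -11.6 2.7 rel yaw 0.6
clock 8.28 tip dock -62.2 0.2 z 0.0171 tip in carrier -50.6 -2.0 tool yaw rel dock -0.0 th 40.6 F [ 0.5 -3.7 -0.5] q [ 0.75  0.9  -0.6   1.93 -0.6   0.72  0.75]
```

View pics/t9z.png

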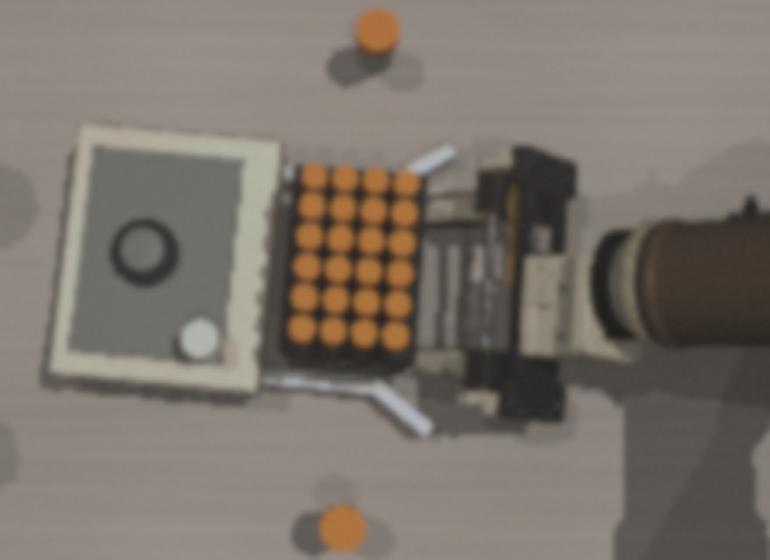

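Almost home; small steps and watch the force.

>>> {"fn": "move_arm", "kwargs": {
  "series": [
    {"x":0,"y":0.25,"z":0.2,"rx":0,"ry":0,"rz":0},
    {"x":0,"y":0.25,"z":0.2,"rx":0,"ry":0,"rz":0},
    {"x":0,"y":0.2,"z":0.16,"rx":0,"ry":0,"rz":0}
  ]
}}

```text
clock: 8.65
position: [0.5286, 0.0419, 0.0291]
ee_rot: [-0.709, 0.014, -0.073]
force: [-0.8, -5.2, 1.9]
width: 0.994
```

>>> {"fn": "move_arm", "kwargs": {
  "series": [
    {"x":0,"y":0.2,"z":0.16,"rx":0,"ry":0,"rz":0}
  ]
}}

```text
clock: 8.78
position: [0.5289, 0.0444, 0.0291]
ee_rot: [-0.709, 0.014, -0.073]
force: [-1.2, -5.2, 2.6]
width: 0.998
```

>>> {"fn": "move_arm", "kwargs": {
  "series": [
    {"x":0,"y":0.2,"z":0.16,"rx":0,"ry":0,"rz":0}
  ]
}}

```text
clock: 8.9
position: [0.5292, 0.046, 0.0289]
ee_rot: [-0.71, 0.015, -0.074]
force: [-6.7, -19.2, 9.9]
width: 1.001
```

```bash
python3 -c "
from h import *
carrier('t10')"
```

```text
rect [0.075 0.113]
1043 carrier world [0.5317 0.1109] yaw 86.0 | dock frame mm 1.2 2.4 rel yaw 0.6
clock 8.95 tip dock -49.4 -0.3 z 0.0165 tip in carrier -50.7 -2.1 tool yaw rel dock -0.1 th 40.7 F [ -4.6 -13.9   8.2] q [ 0.73  0.9  -0.61  1.94 -0.62  0.69  0.75]
```

>>> {"fn": "move_arm", "kwargs": {
  "series": [
    {"x":0,"y":0.15,"z":0.1,"rx":0,"ry":0,"rz":0}
  ]
}}

```text
clock: 9.07
position: [0.5292, 0.046, 0.0288]
ee_rot: [-0.711, 0.015, -0.075]
force: [-7.1, -19.6, 14.7]
width: 1.006
```

```bash
python3 -c "
from h import *
carrier('t11')
im=arm.get_image('side');cv2.imwrite('pics/s11.png',im);cv2.imwrite('pics/s11z.png',cv2.resize(im[120:300,180:400],(770,630),interpolation=cv2.INTER_CUBIC)[:600])"
```

```text
rect [0.075 0.113]
1043 carrier world [0.5317 0.1109] yaw 86.0 | dock frame mm 1.2 2.4 rel yaw 0.6
clock 9.12 tip dock -49.3 -0.3 z 0.0164 tip in carrier -50.6 -2.2 tool yaw rel dock -0.2 th 40.7 F [ -6.1 -17.3  13. ] q [ 0.73  0.9  -0.61  1.95 -0.62  0.69  0.75]
```

View pics/t11z.png

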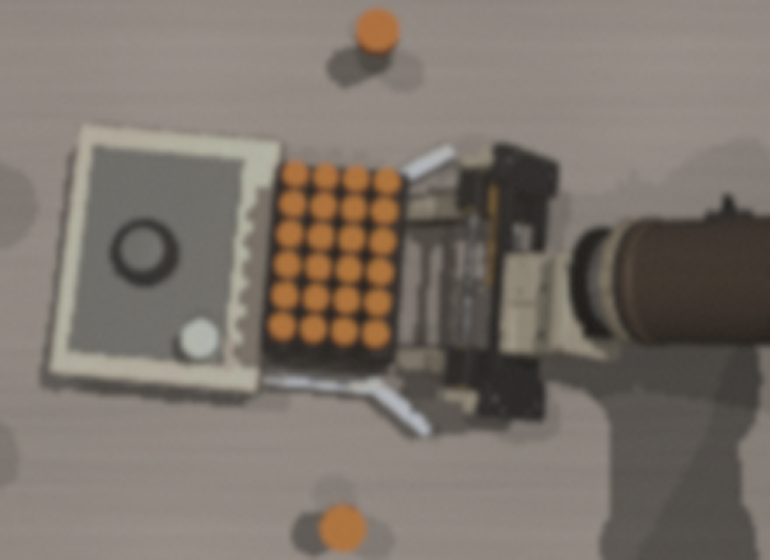

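View pics/s11z.png

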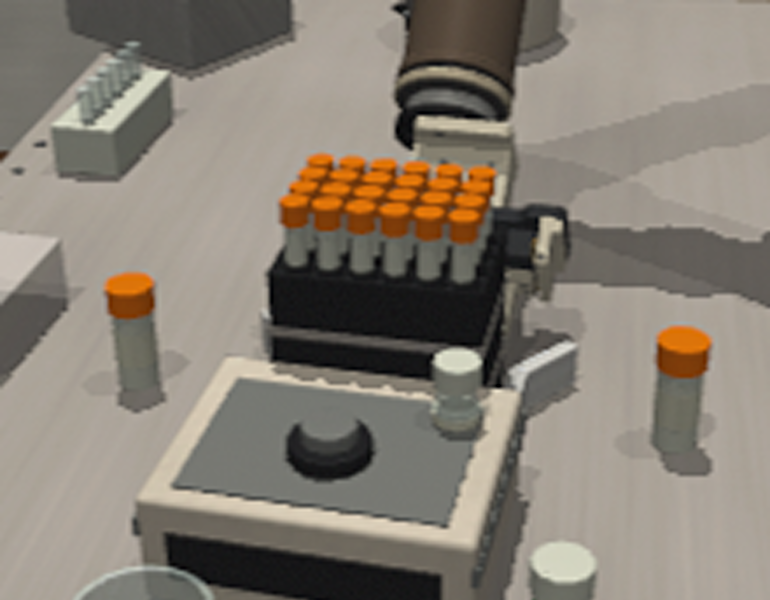

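>>> {"fn": "move_arm", "kwargs": {
  "series": [
    {"x":0,"y":-0.5,"z":-0.43,"rx":0,"ry":0,"rz":0},
    {"x":0,"y":-1.5,"z":-1.25,"rx":0,"ry":0,"rz":0},
    {"x":0,"y":-2,"z":-1.6,"rx":0,"ry":0,"rz":0},
    {"x":0,"y":-3,"z":-1,"rx":0,"ry":0,"rz":0},
    {"x":0,"y":-4,"z":2,"rx":0,"ry":0,"rz":0},
    {"x":0,"y":-3.8,"z":4.2,"rx":0,"ry":0,"rz":0},
    {"x":0,"y":-3.8,"z":4.2,"rx":0,"ry":0,"rz":0},
    {"x":0,"y":-3.5,"z":4,"rx":0,"ry":0,"rz":0},
    {"x":0,"y":-3.5,"z":4,"rx":0,"ry":0,"rz":0},
    {"x":0,"y":-3.5,"z":4,"rx":0,"ry":0,"rz":0}
  ],
  "jaw": 0,
  "newtons": 20
}}

```text
clock: 10.42
position: [0.514, -0.0649, 0.3628]
ee_rot: [-0.704, 0.026, -0.069]
force: [0.7, -0.8, -0.6]
width: 0.01
```

```bash
python3 -c "
from h import *
carrier('t12')
togo([.5455,.2450,.28],85.4,90)"
```

```text
rect [0.075 0.113]
1009 carrier world [0.5317 0.1109] yaw 86.0 | dock frame mm 1.2 2.4 rel yaw 0.6
clock 10.47 tip dock -160.5 4.1 z 0.3575 tip in carrier -161.7 3.4 tool yaw rel dock 0.1 th 40.5 F [2.1 0.5 6.1] q [ 0.9   0.45 -0.57  1.61 -0.59  1.44  0.44]
clock 10.47 tcp [ 0.516  -0.0646  0.3698] tip [ 0.5171 -0.0502  0.3575] F [2.1 0.5 6.1]
q [ 0.9   0.45 -0.57  1.61 -0.59  1.44  0.44]
world d [ 0.0295  0.3096 -0.0708] tool shift cm [ 0.66 28.25 14.78] turn [-0.865  0.011  0.004]
yaw,th now [85.49 40.46]
```

>>> {"fn": "move_arm", "kwargs": {
  "series": [
    {"x":0,"y":0,"z":0,"rx":-0.145,"ry":0.002,"rz":0},
    {"x":0,"y":0,"z":0,"rx":-0.145,"ry":0.002,"rz":0},
    {"x":0,"y":0,"z":0,"rx":-0.145,"ry":0.002,"rz":0},
    {"x":0,"y":0,"z":0,"rx":-0.145,"ry":0.002,"rz":0},
    {"x":0,"y":0,"z":0,"rx":-0.145,"ry":0.002,"rz":0},
    {"x":0,"y":0,"z":0,"rx":-0.145,"ry":0.002,"rz":0},
    {"x":0,"y":0,"z":4,"rx":0,"ry":0,"rz":0},
    {"x":0,"y":0,"z":4,"rx":0,"ry":0,"rz":0},
    {"x":0,"y":0,"z":4,"rx":0,"ry":0,"rz":0},
    {"x":0,"y":0,"z":4,"rx":0,"ry":0,"rz":0}
  ]
}}

```text
clock: 11.72
position: [0.5277, 0.0883, 0.3649]
ee_rot: [-1.611, 0.076, -0.072]
force: [0.4, 0.6, 0.2]
width: 0.004
```

```bash
python3 -c "
from h import *
togo([.5455,.2450,.28],85.4,90)"
```

```text
clock 11.72 tcp [0.5277 0.0883 0.3649] tip [0.5276 0.0875 0.3459] F [0.4 0.6 0.2]
q [ 0.16  0.28 -0.59  1.55  0.19  1.38 -0.54]
world d [ 0.0178  0.1567 -0.0659] tool shift cm [ 0.32  5.94 16.03] turn [ 0.041 -0.013 -0.001]
yaw,th now [-95.82  87.64]
```

>>> {"fn": "move_arm", "kwargs": {
  "series": [
    {"x":0.1,"y":0,"z":4,"rx":0.041,"ry":-0.013,"rz":0},
    {"x":0.1,"y":0,"z":4,"rx":0,"ry":0,"rz":0},
    {"x":0.1,"y":1,"z":4,"rx":0,"ry":0,"rz":0},
    {"x":0,"y":2,"z":3,"rx":0,"ry":0,"rz":0},
    {"x":0,"y":2,"z":0.5,"rx":0,"ry":0,"rz":0}
  ]
}}

```text
clock: 12.35
position: [0.5427, 0.2472, 0.3114]
ee_rot: [-1.572, 0.064, -0.057]
force: [0.4, -0.2, 0.1]
width: 0.002
```

```bash
python3 -c "
from h import *
togo([.5455,.2450,.28],85.4,90)
cv2.imwrite('pics/w13.png',arm.get_image('wrist'))
carrier('t13')
im=arm.get_image('side');cv2.imwrite('pics/s13.png',im)"
```

```text
clock 12.35 tcp [0.5427 0.2472 0.3114] tip [0.5426 0.2472 0.2924] F [ 0.4 -0.2  0.1]
q [-0.09  0.42 -0.62  1.5   0.25  1.3  -0.81]
world d [ 0.0028 -0.0022 -0.0124] tool shift cm [ 0.3   1.24 -0.2 ] turn [ 0.002  0.003 -0.004]
yaw,th now [-157.14   89.72]
rect [0.099 0.05 ]
367 carrier world [0.5686 0.0926] yaw 133.9 | dock frame mm -14.1 -35.9 rel yaw 48.5
clock 12.45 tip dock 135.6 2.8 z 0.2908 tip in carrier 128.1 -86.5 tool yaw rel dock -235.0 th 89.5 F [-0.5 -0.5  0.1] q [-0.09  0.42 -0.62  1.51  0.25  1.3  -0.81]
```

View pics/w13.png

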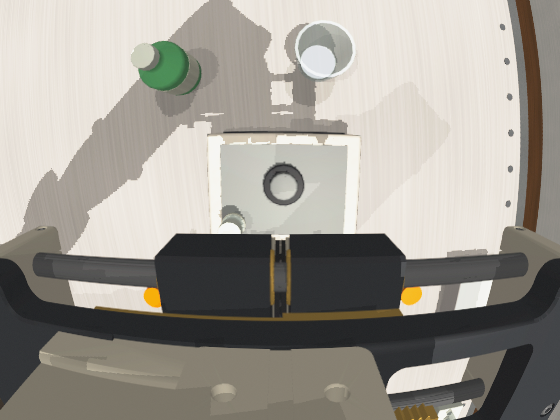

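View pics/s13.png

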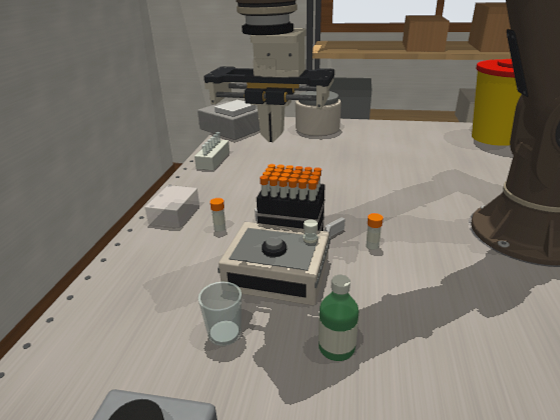

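```bash
cat >> h.py <<'E'
def wray(uv,z,pos,rot):
    p=arm.camera_params("wrist");K=p["K"];T=p["tool_from_camera"]
    d=np.array([uv[0]-K[0,2],uv[1]-K[1,2]]);r=np.hypot(*d);a=r/K[0,0]
    v=np.r_[d/r*np.sin(a),np.cos(a)];R=Ro.from_rotvec(rot).as_matrix()
    c=R@T[:3,3]+pos;w=R@(T[:3,:3]@v);return c+w*(z-c[2])/w[2]
E
python3 - <<'E'
from h import *
pos,rot=np.array([0.5427,0.2472,0.3114]),np.array([-1.572,0.064,-0.057])
im=cv2.imread("pics/w13.png");g=cv2.cvtColor(im,cv2.COLOR_BGR2GRAY)
sub=(g[155:215,250:318]<80).astype(np.uint8)
cs,hi=cv2.findContours(sub,cv2.RETR_CCOMP,cv2.CHAIN_APPROX_NONE)
for c in cs:
    if len(c)>20:
        (x,y),ax,an=cv2.fitEllipse(c);u=(x+250,y+155);print("ell",np.round(u,1),np.round(ax,1))
        for z in(.07,.085,.09):print(z,wray(u,z,pos,rot).round(4), np.linalg.norm(wray((u[0]-max(ax)/2,u[1]),z,pos,rot)-wray((u[0]+max(ax)/2,u[1]),z,pos,rot)).round(4))
cv2.imwrite("pics/w13z.png",cv2.resize(im[120:240,190:380],(760,480),interpolation=cv2.INTER_CUBIC))
# housing corners at .07
for u in [(208,137),(360,137)]:print(wray(u,.07,pos,rot).round(4))
print(DO+.196*np.array([np.cos(DY),np.sin(DY)]))
E
```

```text
ell [284.7 187.4] [40.4 42.1]
0.07 [0.5477 0.2428 0.07  ] 0.0503
0.085 [0.5478 0.2455 0.085 ] 0.0483
0.09 [0.5478 0.2464 0.09  ] 0.0477
[0.4619 0.3109 0.07  ]
[0.6415 0.2975 0.07  ]
[0.54971899 0.30486866]
```

View pics/w13z.png

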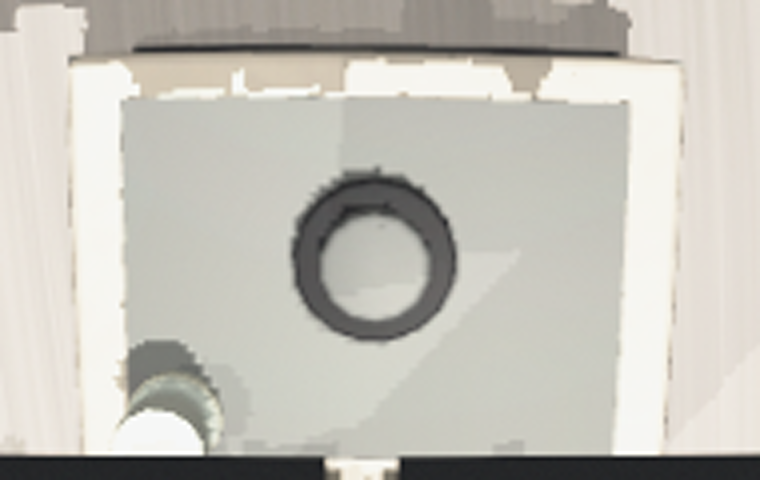

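```bash
python3 - <<'E'
from h import *
im=cv2.imread("pics/side0.png");c=im[225:265,245:305];c=cv2.convertScaleAbs(c,alpha=1.8,beta=20)
cv2.imwrite("pics/keyz.png",cv2.resize(c,(780,520),interpolation=cv2.INTER_NEAREST))
for z in (.07,.072,.076,.08,.085,.088,.09):
  print(z,proj("side",[.546,.2455,z]).round(1),[proj("side",[.546+a,.2455+b,z]).round(1).tolist() for a,b in((0,.016),(0,-.016),(.016,0),(-.016,0),(0,.023),(0,-.023))])
E
```

```text
0.07 [273.3 250.2] [[271.7, 255.1], [274.8, 245.5], [265.2, 249.5], [281.5, 250.9], [271.0, 257.3], [275.5, 243.5]]
0.072 [273.3 249.3] [[271.7, 254.2], [274.8, 244.6], [265.1, 248.7], [281.5, 250.0], [271.0, 256.4], [275.5, 242.6]]
0.076 [273.2 247.6] [[271.6, 252.5], [274.8, 242.9], [265.0, 247.0], [281.5, 248.3], [270.9, 254.7], [275.4, 240.9]]
0.08 [273.2 245.9] [[271.6, 250.8], [274.7, 241.2], [264.9, 245.2], [281.4, 246.6], [270.9, 252.9], [275.3, 239.2]]
0.085 [273.1 243.7] [[271.5, 248.6], [274.6, 239.1], [264.8, 243.1], [281.4, 244.4], [270.8, 250.7], [275.3, 237.1]]
0.088 [273.  242.4] [[271.4, 247.2], [274.6, 237.8], [264.8, 241.8], [281.3, 243.1], [270.7, 249.4], [275.2, 235.8]]
0.09 [273.  241.6] [[271.4, 246.4], [274.5, 236.9], [264.7, 240.9], [281.3, 242.2], [270.7, 248.5], [275.2, 234.9]]
```

View pics/keyz.png

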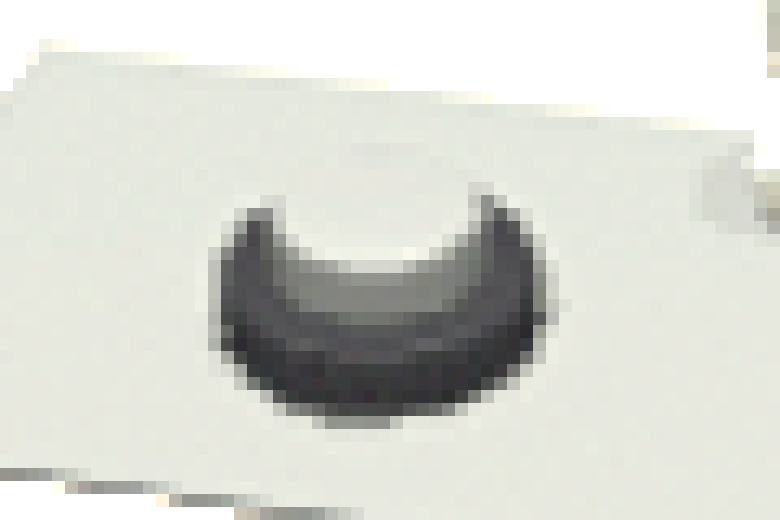

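>>> {"fn": "move_arm", "kwargs": {
  "series": [
    {"x":0.3,"y":4,"z":-0.2,"rx":0,"ry":0,"rz":0},
    {"x":0,"y":4,"z":0,"rx":0,"ry":0,"rz":0},
    {"x":0,"y":4,"z":0,"rx":0,"ry":0,"rz":0},
    {"x":0,"y":3,"z":0,"rx":0,"ry":0,"rz":0},
    {"x":0,"y":1.8,"z":0,"rx":0,"ry":0,"rz":0},
    {"x":0,"y":0,"z":0,"rx":0,"ry":0,"rz":0}
  ]
}}

```text
clock: 13.25
position: [0.5509, 0.236, 0.1458]
ee_rot: [-1.574, 0.067, -0.072]
force: [0.5, 0.2, 0.6]
width: 0.002
```

```bash
python3 -c "
from h import *
togo([.546,.2455,.09],85.4,90)
im=arm.get_image('side');cv2.imwrite('pics/s14z.png',cv2.resize(im[180:300,200:360],(760,570),interpolation=cv2.INTER_CUBIC))"
```

```text
clock 13.25 tcp [0.5509 0.236  0.1458] tip [0.551  0.2359 0.1268] F [0.5 0.2 0.6]
q [-0.11  0.56 -0.57  1.72  0.36  0.97 -0.9 ]
world d [-0.0049  0.0095 -0.0368] tool shift cm [-0.59  3.67  0.92] turn [ 0.005 -0.009  0.003]
yaw,th now [-59.02  89.68]
```

View pics/s14z.png

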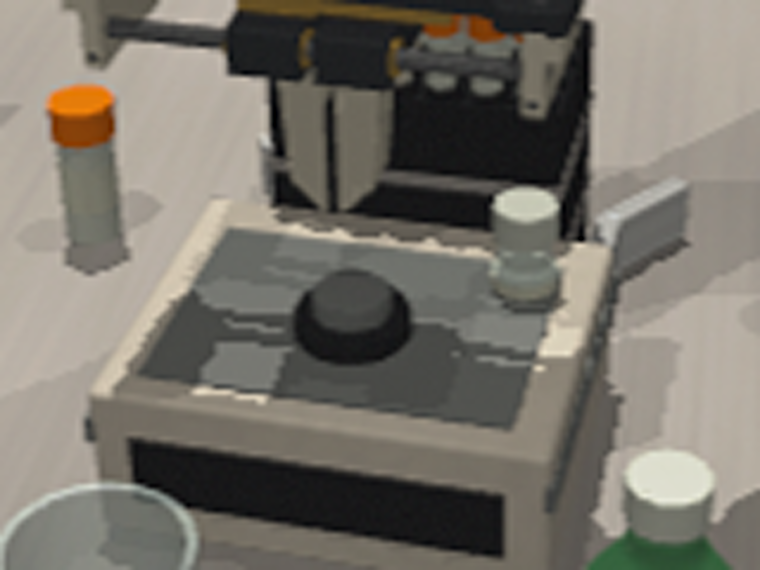

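>>> {"fn": "move_arm", "kwargs": {
  "series": [
    {"x":-0.6,"y":1,"z":0.9,"rx":0,"ry":-0.009,"rz":0},
    {"x":0,"y":0.8,"z":0,"rx":0,"ry":0,"rz":0},
    {"x":0,"y":0,"z":0,"rx":0,"ry":0,"rz":0}
  ]
}}

```text
clock: 13.68
position: [0.5473, 0.2477, 0.1303]
ee_rot: [-1.572, 0.056, -0.069]
force: [-0.4, -0.8, -0.0]
width: 0.005
```

```bash
python3 -c "
from h import *
togo([.546,.2455,.09],85.4,90)"
```

```text
clock 13.68 tcp [0.5473 0.2477 0.1303] tip [0.5474 0.2476 0.1113] F [-0.4 -0.8 -0. ]
q [-0.13  0.58 -0.56  1.74  0.38  0.93 -0.93]
world d [-0.0013 -0.0022 -0.0213] tool shift cm [-0.13  2.13 -0.22] turn [0.001 0.001 0.008]
yaw,th now [-13.89  89.52]
```

>>> {"fn": "move_arm", "kwargs": {
  "series": [
    {"x":-0.1,"y":0.7,"z":-0.15,"rx":0,"ry":0,"rz":0.005},
    {"x":0,"y":0.5,"z":0,"rx":0,"ry":0,"rz":0},
    {"x":0,"y":0.2,"z":0,"rx":0,"ry":0,"rz":0}
  ]
}}

```text
clock: 14.05
position: [0.5465, 0.2461, 0.1158]
ee_rot: [-1.571, 0.059, -0.065]
force: [-0.4, 0.9, 0.5]
width: 0.003
```

>>> {"fn": "move_arm", "kwargs": {
  "series": [
    {"x":0,"y":0.2,"z":0,"rx":0,"ry":0,"rz":0},
    {"x":0,"y":0.2,"z":0,"rx":0,"ry":0,"rz":0}
  ]
}}

```text
clock: 14.3
position: [0.5466, 0.246, 0.1115]
ee_rot: [-1.571, 0.059, -0.065]
force: [-0.2, -0.1, -0.4]
width: 0.006
```

>>> {"fn": "move_arm", "kwargs": {
  "series": [
    {"x":0,"y":0.2,"z":0,"rx":0,"ry":0,"rz":0}
  ]
}}

```text
clock: 14.42
position: [0.5466, 0.246, 0.1096]
ee_rot: [-1.571, 0.06, -0.065]
force: [-0.5, -0.5, 2.3]
width: 0.001
```

```bash
python3 -c "
from h import *
togo([.546,.2455,.09],85.4,90)"
```

```text
clock 14.43 tcp [0.5466 0.246  0.1096] tip [0.5467 0.246  0.0906] F [-0.5 -0.5  2.3]
q [-0.14  0.6  -0.55  1.75  0.39  0.9  -0.94]
world d [-0.0006 -0.0005 -0.0006] tool shift cm [-0.06  0.06 -0.05] turn [0.001 0.001 0.004]
yaw,th now [-22.1   89.77]
```

>>> {"fn": "move_arm", "kwargs": {
  "series": [
    {"x":0,"y":0.2,"z":0,"rx":0,"ry":0,"rz":0}
  ]
}}

```text
clock: 14.55
position: [0.5466, 0.246, 0.1076]
ee_rot: [-1.571, 0.059, -0.065]
force: [-0.5, -0.2, 2.0]
width: -0.001
```

>>> {"fn": "move_arm", "kwargs": {
  "series": [
    {"x":0,"y":0.2,"z":0,"rx":0,"ry":0,"rz":0}
  ]
}}

```text
clock: 14.68
position: [0.5466, 0.246, 0.1057]
ee_rot: [-1.571, 0.059, -0.066]
force: [-1.6, -1.2, 3.0]
width: 0.005
```

>>> {"fn": "move_arm", "kwargs": {
  "series": [
    {"x":0,"y":0.2,"z":0,"rx":0,"ry":0,"rz":0}
  ]
}}

```text
clock: 14.8
position: [0.5468, 0.2461, 0.1048]
ee_rot: [-1.572, 0.059, -0.066]
force: [-7.2, -5.6, 27.9]
width: 0.005
```

>>> {"fn": "move_arm", "kwargs": {
  "series": [
    {"x":0,"y":0.15,"z":0,"rx":0,"ry":0,"rz":0}
  ]
}}

```text
clock: 14.92
position: [0.5468, 0.2461, 0.105]
ee_rot: [-1.572, 0.058, -0.067]
force: [-7.4, -5.3, 21.6]
width: 0.004
```

```bash
python3 -c "
from h import *
im=arm.get_image('side');cv2.imwrite('pics/s15z.png',cv2.resize(im[210:270,230:320],(780,520),interpolation=cv2.INTER_CUBIC))
print(arm.observe()['force'])"
```

```text
[-6.2184972  -4.39425863 20.69672338]
```

View pics/s15z.png

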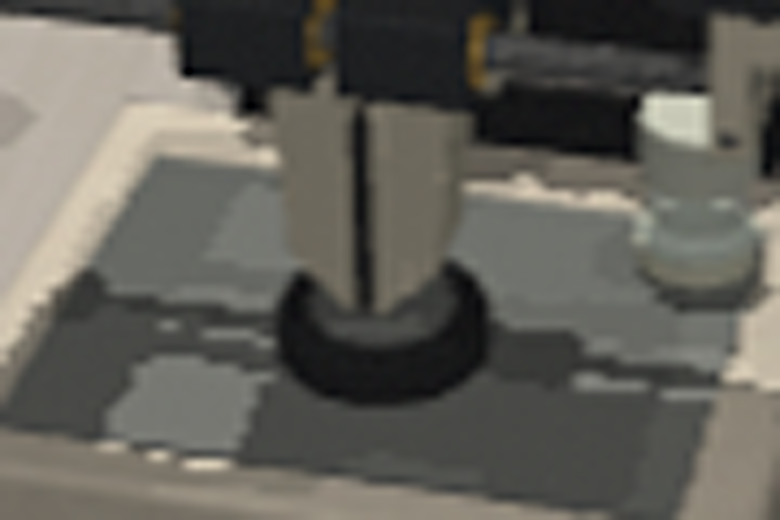

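>>> {"fn": "move_arm", "kwargs": {
  "series": [
    {"x":0,"y":-0.4,"z":0,"rx":0,"ry":0,"rz":0},
    {"x":0,"y":-0.6,"z":0,"rx":0,"ry":0,"rz":0},
    {"x":0,"y":-2,"z":0,"rx":0,"ry":0,"rz":0},
    {"x":0,"y":-4,"z":0,"rx":0,"ry":0,"rz":0},
    {"x":0,"y":-4,"z":0,"rx":0,"ry":0,"rz":0},
    {"x":0,"y":-4,"z":0,"rx":0,"ry":0,"rz":0},
    {"x":0,"y":-4,"z":0,"rx":0,"ry":0,"rz":0},
    {"x":0,"y":-4,"z":0,"rx":0,"ry":0,"rz":0},
    {"x":0,"y":0,"z":-4,"rx":0,"ry":0,"rz":0},
    {"x":0,"y":0,"z":-4,"rx":0,"ry":0,"rz":0},
    {"x":0,"y":0,"z":-4,"rx":0,"ry":0,"rz":0},
    {"x":0,"y":0,"z":-4,"rx":0,"ry":0,"rz":0}
  ]
}}

```text
clock: 16.48
position: [0.5327, 0.0874, 0.3426]
ee_rot: [-1.568, 0.051, -0.061]
force: [-0.5, -0.2, -0.1]
width: 0.002
```

>>> {"fn": "move_arm", "kwargs": {
  "series": [
    {"x":0,"y":0,"z":-5,"rx":0,"ry":0,"rz":0},
    {"x":0,"y":0,"z":-5,"rx":0,"ry":0,"rz":0},
    {"x":0,"y":0,"z":-5,"rx":0,"ry":0,"rz":0},
    {"x":0,"y":0,"z":-5,"rx":0,"ry":0,"rz":0},
    {"x":0,"y":0,"z":0,"rx":0,"ry":0,"rz":0},
    {"x":0,"y":0,"z":0,"rx":0,"ry":0,"rz":0}
  ]
}}

```text
clock: 17.23
position: [0.5172, -0.1219, 0.342]
ee_rot: [-1.569, 0.054, -0.066]
force: [-1.0, 1.0, 0.9]
width: 0.005
```

```bash
python3 -c "
from h import *
carrier('t16')
im=arm.get_image('side');cv2.imwrite('pics/s16z.png',cv2.resize(im[120:360,160:420],(780,600),interpolation=cv2.INTER_CUBIC)[:600])"
```

```text
rect [0.075 0.113]
1011 carrier world [0.5317 0.1109] yaw 86.0 | dock frame mm 1.2 2.4 rel yaw 0.6
clock 17.27 tip dock -232.3 -1.9 z 0.323 tip in carrier -233.6 -1.8 tool yaw rel dock -81.0 th 89.6 F [-0.5 -0.7  0.5] q [ 0.53  0.26 -0.51  1.62  0.13  1.29 -0.07]
```

View pics/s16z.png

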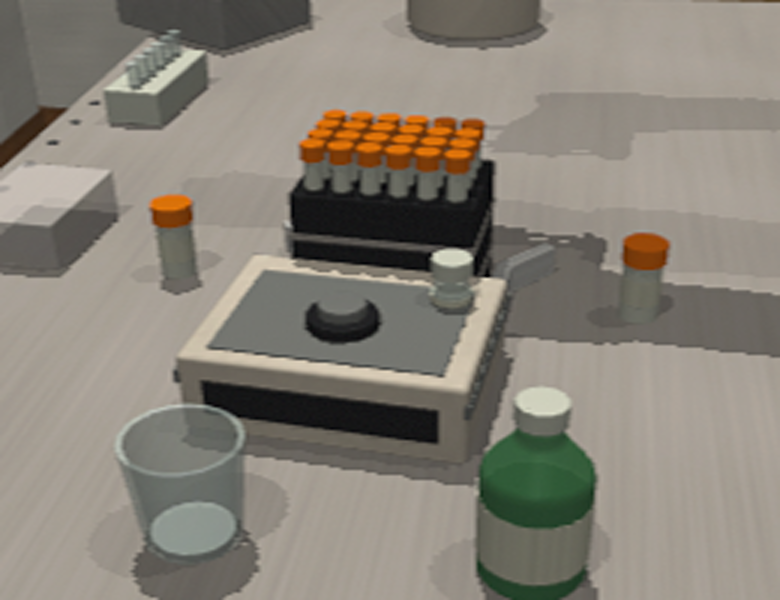

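View pics/t16z.png

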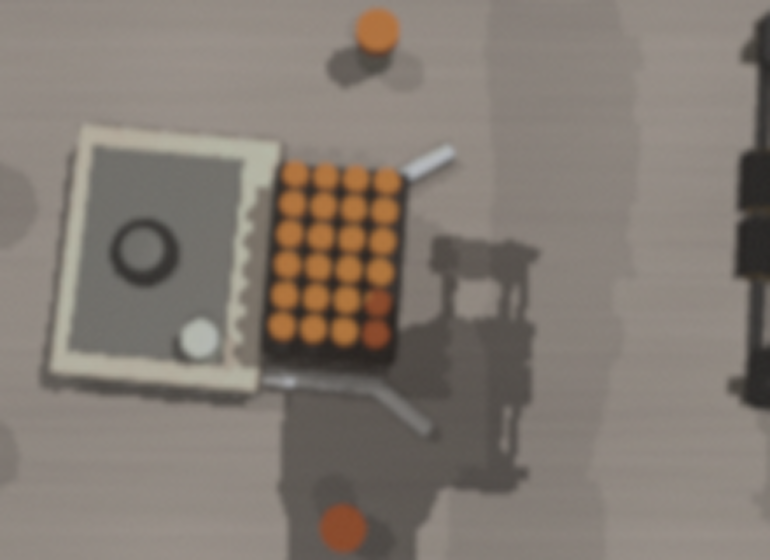

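```bash
python3 -c "
from cell import arm
print(arm.sign_off())"
```

```text
the job is handed in; nothing more can be done
None
```

The carrier is home against the stop and the start key was pressed fully down and released. I handed the job in at about 17.3 s with the arm clear of everything.

**Push:** I pushed the carrier low, about 23 mm above the bench, with the two open fingers against its rear face. I steered it into the bay and kept going until the force rose to about 20 N and the carrier stopped moving.

**Key:** I pressed it with the closed fingertips. It gave about 6 mm at 2–3 N, then hit a hard stop at about 28 N, and I lifted straight off.

**Last checks:**
- **Carrier:** it reads +1.2 mm along the bay, 2.4 mm to the side and 0.6° off. That is within the error of my measurement, and the reading was the same before and after the key press. It looks upright in the side view.
- **Key and surroundings:** the side view shows the key up again. The jar, both tubes, the bottle and the beaker look unmoved in the final pictures, and the wrist force is near zero.

**Readings to disregard or note:**
- One carrier reading taken with the arm in the way (t13) was wrong, and I ignored it.
- The height of the key top came out at 89 mm by triangulation; contact put it nearer 92 mm.
- The jaws were told to close just as the fingers began to back away from the carrier. The carrier did not move.

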